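# Seal three canisters in order

### The arm

A 7-joint arm with a two-finger parallel gripper is mounted at the origin on a cart in front of the work surface, level with it; the furniture and walls round the work are solid. World frame = base frame: x ahead of the robot, y to its left, z up, the work surface at z = 0. Lengths are in mm, angles in rad, forces in N, time in s.
With the tool pointing down it reaches from about 350 to 900 mm from the base axis. Payload 8.1 kg.
Tool frame: the origin (TCP) lies midway between the tips of the shut fingers; the grasp point (between the pads) lies 19 mm behind it; z points along the fingers, y is the line along which they close (so a half turn about z gives the same grasp; the last joint's range is limited). The gripper opens to 92 mm and grips with 3 to 60 N. Pads are 19 mm wide; open, the fingers measure 130 mm over their backs; the gripper's body (75 mm by 190 mm) begins 47 mm behind the grasp point.
Start: joints at [1.208, 0.434, 0.025, 1.573, -0.012, 1.134, -0.075], TCP at [160.53, -604.046, 226.742] pointing down, gripper open.
Joint ranges: [-2.62, 2.62], [-0.44, 2.09], [-1.27, 1.32], [0.08, 2.57], [-1.32, 4.46], [0.12, 2], [-2.74, 2.74]. Speed limits (rad/s): [2.22, 2.22, 3.01, 3.01, 3.14, 3.14, 3.14].

### API

Orientations are given as a rotation vector (axis times angle).
In Python, from bench import * gives the robot as it stands.
- The arm moves only by the shell command python3 -m inch 'ROWS' [OPENING]. ROWS is JSON, a list of rows, each a list of 4 numbers: the shift along the tool's x, y, z in units of 25 mm (1.0 is 25 mm), then the turn about the tool's z in units of 6 degrees (1.0 is 6 degrees). A call has exactly 5 rows; each row shifts and turns the commanded pose from where the row before left it, along the tool's axes as they then stand; what a row does not reach is not made up. A row lasts 1/12 s, in which the tool goes at most 41.7 mm and 7.16 degrees, less where a joint would pass 70% of its speed; a pose out of reach is approached as far as the arm can. A call is refused whole if a number of a shift passes 1 or a number of a turn 1, either way. A call with a gripper value outside its range is refused whole. OPENING is the opening, from 0 (shut) to 1 (fully open), set as the call begins (- or left out, the last holds). The fingers move at their own pace and stop on an object; the grip force is fixed at half the most. Time passes only in rows, so rows that do not move let the fingers close, or fill a call up. It gives the time, the measured TCP pose, the force, the opening and the grip force at its end, in the units of the state.
- get_obs(): the state, without advancing time (a new reading comes with each control period).
- grab_frame(name): name is "scene" or "top"; returns a dict with "img" (420x560x3 uint8, blue, green, red), "intrinsics" (3x3 intrinsics, pixels), "origin" and "attitude" of the camera in the world. Camera axes: x right, y up, looking along -z (the intrinsics and any distortion apply to the point x, -y, -z); pixel columns grow to the right and rows downward; lengths in mm; the calibration is good to about 2 mm. A picture is of the moment at which its call begins. There is no depth.
- hand_in(): hands the job in; it is judged then, once.
Trained networks look in a picture, given as the dict that the camera call returned (one of the last four; its "shot" number tells which), for a name from the list of things; names that differ only in an ending like _2 or _b are one class to them, and where a whole thing is asked for, a point or a joint stands for the part that bears it (a point fixed in the world has none). Each returns a list of dicts, best first, with "p" (0 to 1); they miss things now and then, are a little off and sometimes report something else, mostly with a low value. They report only what shows in the picture. A call takes as long as a camera call.
- search_frame(query, picture): "location" ([x, y, z] in mm, in world coordinates, good to about 4 mm: the middle of the surface that is visible of it).
- trace(query, picture): "pixels" (420x560 bool, what is visible of it).
- mark_of(query, picture): "location" ([x, y, z] in mm, in world coordinates, good to about 4 mm: a listed point, or the origin of a listed thing).
The state is a dict: "clock": time; "joint_positions": joint angles; "qd": joint speeds; "tau": joint torques, N m; "position": TCP position; "orientation": TCP orientation; "force": force on the tool from outside, world axes, zero at the start; "wrist_torque": the same for the moment, N m; "opening": opening from 0.0 (shut) to 1.0 (fully open); "finger_force": force on a finger pad.
Only numpy, scipy, OpenCV 4.12 (cv2) and the standard library are available. Lean on these libraries where they do the work, as an engineer would, in place of code of your own. Each camera call takes 0.05 s, during which the arm holds its last target. There are 200 camera calls.

### The job

Seal the three white-lidded canisters: with your fingertips press the round button in the lid of the smallest one lightly down until it is level with the lid, then do the same on the medium one, then on the largest. Do not punch a button down deep into its lid, do not grasp, lift or shove the canisters, and leave the spice jars and steel cups as they are.

Things in the scene. Friction and masses are not known exactly. Their poses are not given: they have to be found in the camera images.
- small_canister: the small one of three round press-to-seal food canisters: steel body, white lid, 70 mm in diameter, 66 mm high to the lid's flat rim without the button, loose on the table, about 0.4 to 1 kg. Origin at the centre of its underside, z up
- small_button_top (a point): centre of the top face of the small canister's seal button, a flat round plastic button 46 mm in diameter in the middle of the lid; moves with the button
- small_lid (a point): point on the small canister's axis at the height of the lid's flat rim (66 mm above the canister's underside): the button's top face is level with the lid when it lies here
- small_button (a joint): how far the small canister's button is pressed down, in m: 0 = top face 14 mm above the lid's rim, 0.014 = level with the rim, 0.022 = bottom stop, 8 mm below the rim. It starts between 0 and 0.004. The button slides stiffly, gives way at about 5 N all along, has no spring and stays where it is left
- medium_canister: the medium one of three round press-to-seal food canisters: steel body, white lid, 88 mm in diameter, 84 mm high to the lid's flat rim without the button, loose on the table, about 0.4 to 1 kg. Origin at the centre of its underside, z up
- medium_button_top (a point): centre of the top face of the medium canister's seal button, a flat round plastic button 54 mm in diameter in the middle of the lid; moves with the button
- medium_lid (a point): point on the medium canister's axis at the height of the lid's flat rim (84 mm above the canister's underside): the button's top face is level with the lid when it lies here
- medium_button (a joint): how far the medium canister's button is pressed down, in m: 0 = top face 14 mm above the lid's rim, 0.014 = level with the rim, 0.022 = bottom stop, 8 mm below the rim. It starts between 0 and 0.004. The button slides stiffly, gives way at about 5 N all along, has no spring and stays where it is left
- large_canister: the large one of three round press-to-seal food canisters: steel body, white lid, 108 mm in diameter, 102 mm high to the lid's flat rim without the button, loose on the table, about 0.4 to 1 kg. Origin at the centre of its underside, z up
- large_button_top (a point): centre of the top face of the large canister's seal button, a flat round plastic button 62 mm in diameter in the middle of the lid; moves with the button
- large_lid (a point): point on the large canister's axis at the height of the lid's flat rim (102 mm above the canister's underside): the button's top face is level with the lid when it lies here
- large_button (a joint): how far the large canister's button is pressed down, in m: 0 = top face 14 mm above the lid's rim, 0.014 = level with the rim, 0.022 = bottom stop, 8 mm below the rim. It starts between 0 and 0.004. The button slides stiffly, gives way at about 5 N all along, has no spring and stays where it is left
- spice_jar_a: bystander: closed spice jar with a screw cap, 42 mm in diameter, 106 mm high, loose; origin at the centre of its underside
- spice_jar_b: bystander: closed spice jar with a screw cap, 45 mm in diameter, 100 mm high, loose; origin at the centre of its underside
- nib_cup: bystander: small open steel cup holding cocoa nibs, 70 mm in diameter, 36 mm high, loose; origin at the centre of its underside
- empty_cup: bystander: small empty steel cup, 58 mm in diameter, 29 mm high, loose; origin at the centre of its underside

How it is judged:
By the outcome, as a careful person would: the job done as asked, in the order asked, and still so for the second after the job is handed in, with the robot touching nothing.
It also fails if it takes over 54 s, if anything falls off the work surface, if the arm or the gripper's body presses on something with over 40 N, if the wrist force passes 120 N, or if a joint passes its speed limit or range.

## Working session

There is one attempt and no reset: what is moved stays moved. The work goes in short steps, Python scripts to look and compute and a shell command to move; the robot and the scene stay as the last step left them, time stands still between calls to the robot, and variables do not carry over. Pictures are saved under pics/ and viewed, at most 10 in all, crops included, and the job is handed in when it is done.

```bash
mkdir -p pics; python3 - <<'E'
from bench import *
import cv2,numpy as np
o=get_obs();print({k:np.round(o[k],3).tolist() for k in ("clock","position","orientation","force","opening")})
for c in("top","scene"):
    f=grab_frame(c);cv2.imwrite(f"pics/{c}0.png",f["img"]);print(c,np.round(f["origin"]),np.round(f["attitude"],3).tolist(),f["intrinsics"])
    for n in("small","medium","large"):
        for q in("_button_top","_lid","_canister"):
            print(n+q,[(np.round(r["location"],1).tolist(),round(r["p"],2)) for r in mark_of(n+q,f)[:2]])
    for q in("spice_jar_a","nib_cup","empty_cup"):
        print(q,[(np.round(r["location"]).tolist(),round(r["p"],2)) for r in mark_of(q,f)[:3]])
E
```

```text
{'clock': 0.0, 'position': [160.383, -603.552, 225.937], 'orientation': [-3.114, -0.407, 0.001], 'force': [-0.037, 0.358, 0.762], 'opening': 1.003}
top [ 532.   -3. 1035.] [0.052, -0.053, -1.581] [[389.50134354   0.         285.79146748]
 [  0.         389.50134354 211.45230675]
 [  0.           0.           1.        ]]
small_button_top [([558.5, -233.9, 72.8], 0.65)]
small_lid [([555.7, -233.3, 65.4], 0.85), ([578.4, 233.0, 84.4], 0.31)]
small_canister [([559.2, -237.3, -2.7], 0.9), ([579.3, 237.4, 93.9], 0.55)]
medium_button_top [([581.5, 236.7, 93.6], 0.76)]
medium_lid [([581.4, 231.0, 86.7], 0.72)]
medium_canister [([577.0, 235.5, 0.9], 0.65)]
large_button_top [([584.4, -26.2, 112.6], 0.82), ([417.1, -102.0, 0.0], 0.58)]
large_lid [([586.1, -26.6, 102.5], 0.7)]
large_canister [([588.8, -28.8, -1.5], 0.72), ([580.9, 236.4, 97.3], 0.16)]
spice_jar_a [([759.0, -114.0, 1.0], 0.97), ([720.0, 119.0, 2.0], 0.55)]
nib_cup [([436.0, 122.0, -2.0], 0.76)]
empty_cup [([411.0, -105.0, -1.0], 0.78)]
scene [193. 669. 931.] [0.276, -0.956, -2.462] [[481.58252843   0.         280.16066272]
 [  0.         481.58252843 204.54394027]
 [  0.           0.           1.        ]]
small_button_top [([558.3, -236.1, 74.3], 0.76), ([588.8, -28.0, 117.8], 0.64)]
small_lid [([554.0, -235.7, 70.4], 0.64)]
small_canister [([589.2, -25.8, -4.2], 0.36)]
medium_button_top [([578.9, 238.1, 91.9], 0.62)]
medium_lid [([581.0, 234.2, 87.9], 0.93)]
medium_canister [([413.8, -103.3, 1.5], 0.7), ([579.5, 237.0, 2.3], 0.6)]
large_button_top [([554.5, -236.7, 69.6], 0.7), ([587.1, -23.8, 117.1], 0.59)]
large_lid [([583.4, -22.8, 105.3], 0.88)]
large_canister [([586.1, -26.0, -0.4], 0.59), ([579.9, 232.1, 85.1], 0.52)]
spice_jar_a [([756.0, -110.0, -4.0], 0.79), ([719.0, 121.0, -0.0], 0.78)]
nib_cup [([434.0, 129.0, -0.0], 0.62)]
empty_cup [([412.0, -103.0, -1.0], 0.87), ([562.0, -238.0, 72.0], 0.69)]
```

View pics/top0.png

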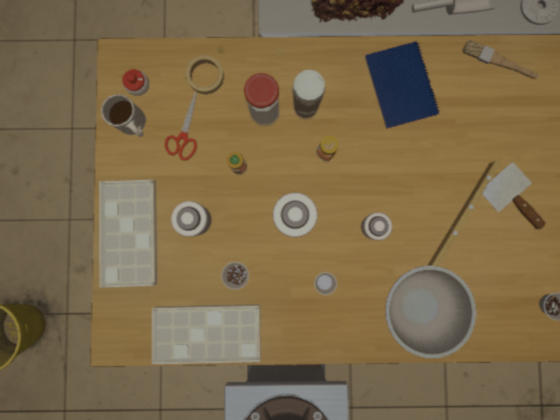

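View pics/scene0.png

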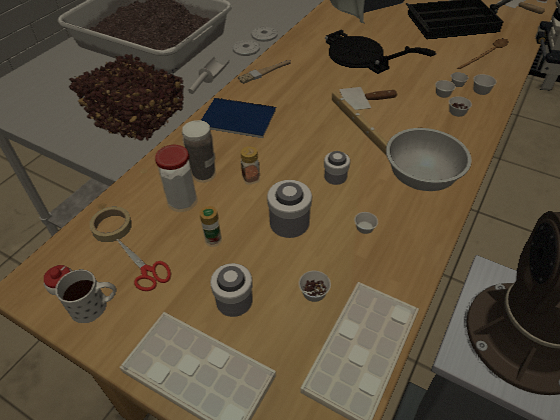

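The top view agrees with the networks: small canister at about (377,226), large at (295,214), medium at (189,219). The cups and jars sit clear of all three. I'll check the lid shape in a close crop.

```bash
python3 - <<'E'
import cv2,numpy as np
a=cv2.imread("pics/scene0.png");b=cv2.imread("pics/top0.png")
c=lambda i,x,y:cv2.resize(i[y-32:y+32,x-32:x+32],(256,256),interpolation=cv2.INTER_CUBIC)
cv2.imwrite("pics/z0.png",np.vstack([np.hstack([c(a,337,163),c(a,290,200),c(a,232,285)]),np.hstack([c(b,377,226),c(b,295,214),c(b,189,219)])]))
E
```

```text
(no output)
```

View pics/z0.png

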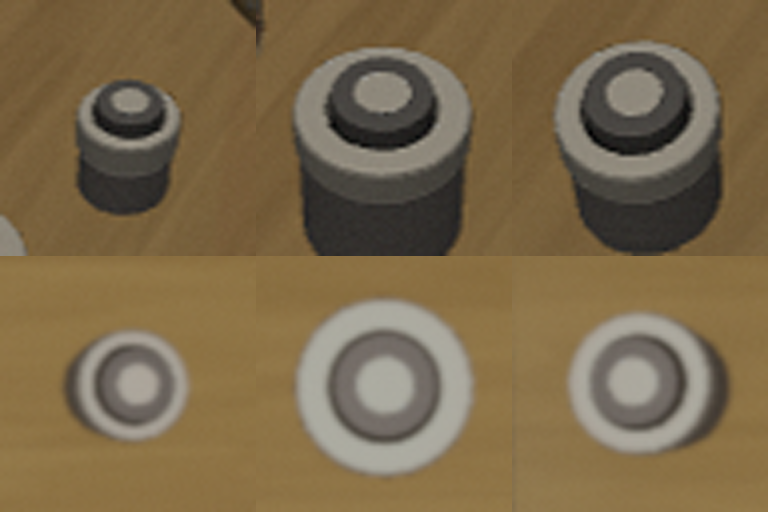

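The lids are flat and white, with a raised grey button that has a white disc on top. If I open the fingers to straddle the button's edge and the rim, the rim acts as a mechanical stop at exactly level.

```bash
cat > h.py <<'E'
import sys,numpy as np
from bench import *
from scipy.spatial.transform import Rotation as R
o=get_obs();t=np.array([float(v) for v in sys.argv[1:4]])
r=R.from_rotvec(o["orientation"]);p=np.array(o["position"])
print("clock",round(o["clock"],2),"pos",p.round(1),"F",np.round(o["force"],1),"open",round(o["opening"],3))
print("tool shift units",(r.inv().apply(t-p)/25).round(2),"axes",r.as_matrix().round(3).tolist())
E
python3 h.py 557 -235 200
```

```text
clock 1.3 pos [ 160.5 -604.   226.7] F [0.2 0.3 0.5] open 0.999
tool shift units [ 19.12 -10.19   1.07] axes [[0.966, 0.257, 0.0], [0.257, -0.966, -0.0], [-0.0, 0.0, -1.0]]
```

```bash
for i in 1 ; do python3 -m inch '[[0.95,-0.5,0],[0.95,-0.5,0],[0.95,-0.5,0],[0.95,-0.5,0],[0.95,-0.5,0]]' 0.39; python3 -m inch '[[0.95,-0.5,0,0],[0.95,-0.5,0,0],[0.95,-0.5,0,0],[0.95,-0.5,0,0],[0.95,-0.5,0,0]]' 0.39; done; python3 h.py 557 -235 200
```

```text
clock: 1.72
position: [260.0, -512.3, 226.8]
orientation: [3.115, 0.406, 0.0]
force: [1.4, -0.0, 0.1]
opening: 0.687
finger_force: 0.0
clock 1.72 pos [ 260.  -512.3  226.8] F [ 1.4 -0.   0.1] open 0.687
tool shift units [14.33 -7.67  1.07] axes [[0.967, 0.257, 0.0], [0.257, -0.967, -0.0], [0.0, 0.0, -1.0]]$[0]: bad value
```

```bash
M='python3 -m inch'; python3 -m inch '[[0.95,-0.5,0,0],[0.95,-0.5,0,0],[0.95,-0.5,0,0],[0.95,-0.5,0,0],[0.95,-0.5,0,0]]' 0.39 >/dev/null; python3 -m inch '[[0.95,-0.5,0,0],[0.95,-0.5,0,0],[0.95,-0.5,0,0],[0.95,-0.5,0,0],[0.95,-0.5,0,0]]'; python3 h.py 557 -235 120
```

```text
clock: 2.55
position: [457.6, -330.4, 226.9]
orientation: [3.115, 0.407, 0.0]
force: [0.5, -0.4, -0.2]
opening: 0.386
finger_force: 0.0
clock 2.55 pos [ 457.6 -330.4  226.9] F [ 0.5 -0.4 -0.2] open 0.386
tool shift units [ 4.82 -2.67  4.28] axes [[0.966, 0.257, 0.0], [0.257, -0.966, -0.0], [0.0, 0.0, -1.0]]
```

```bash
python3 -m inch '[[0.96,-0.53,0.4,0],[0.96,-0.53,0.6,0],[0.96,-0.53,0.8,0],[0.96,-0.53,0.8,0],[0.96,-0.53,0.8,0]]' >/dev/null; python3 -m inch '[[0,0,0.4,0],[0,0,0.4,0],[0,0,0,0],[0,0,0,0],[0,0,0,0]]'; python3 - <<'E'
from bench import *
import cv2,numpy as np
for c in("top","scene"):
    f=grab_frame(c);cv2.imwrite(f"pics/{c}1.png",f["img"])
    for q in ("small_lid","small_button_top","small_canister"): print(q,[(np.round(r["location"],1).tolist(),round(r["p"],2)) for r in mark_of(q,f)[:2]])
a=cv2.imread("pics/scene1.png");b=cv2.imread("pics/top1.png")
c=lambda i,x,y:cv2.resize(i[y-40:y+40,x-40:x+40],(400,400),interpolation=cv2.INTER_CUBIC)
cv2.imwrite("pics/z1.png",np.hstack([c(a,337,163),c(b,377,226)]))
E
python3 h.py 557 -235 85
```

```text
clock: 3.38
position: [555.4, -238.0, 122.6]
orientation: [3.114, 0.404, 0.001]
force: [-0.6, -0.6, -0.6]
opening: 0.387
finger_force: 0.0
small_lid []
small_button_top []
small_canister []
small_lid []
small_button_top [([556.7, -236.6, 75.4], 0.54)]
small_canister [([558.5, -233.8, 0.8], 0.9), ([583.1, 237.7, 2.9], 0.71)]
clock 3.78 pos [ 555.7 -236.7  122. ] F [-0.1 -0.3  0.6] open 0.389
tool shift units [ 0.07 -0.05  1.48] axes [[0.967, 0.257, 0.0], [0.257, -0.967, -0.0], [0.0, 0.0, -1.0]]
```

View pics/z1.png

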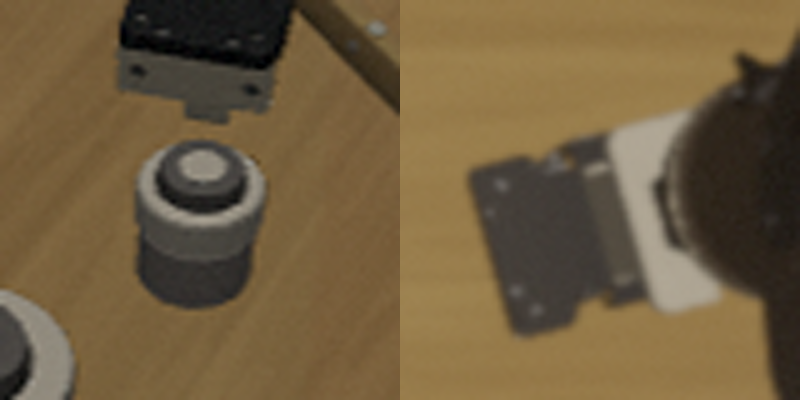

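The fingers are centred above the small canister. Going down.

```bash
python3 -m inch '[[0.07,-0.05,0.4,0],[0,0,0.4,0],[0,0,0.4,0],[0,0,0.2,0],[0,0,0,0]]'; python3 -m inch '[[0,0,0.08,0],[0,0,0.08,0],[0,0,0.08,0],[0,0,0.08,0],[0,0,0,0]]';python3 -m inch '[[0,0,0.06,0],[0,0,0.06,0],[0,0,0.06,0],[0,0,0,0],[0,0,0,0]]'
```

```text
clock: 4.2
position: [555.7, -234.4, 84.5]
orientation: [-3.114, -0.407, 0.005]
force: [-1.1, -0.3, 0.4]
opening: 0.392
finger_force: 0.0
clock: 4.62
position: [556.9, -234.9, 78.5]
orientation: [-3.115, -0.407, 0.0]
force: [-0.7, 0.2, 0.7]
opening: 0.39
finger_force: 0.0
clock: 5.03
position: [557.2, -234.9, 74.3]
orientation: [3.115, 0.407, 0.001]
force: [-0.3, 0.5, 1.2]
opening: 0.39
finger_force: 0.7
```

```bash
python3 -m inch '[[0,0,0.04,0],[0,0,0.04,0],[0,0,0.04,0],[0,0,0,0],[0,0,0,0]]';python3 -m inch '[[0,0,0.04,0],[0,0,0.04,0],[0,0,0.02,0],[0,0,0,0],[0,0,0,0]]'
```

```text
clock: 5.45
position: [557.2, -234.9, 71.2]
orientation: [3.115, 0.407, 0.0]
force: [1.2, 0.1, 2.7]
opening: 0.388
finger_force: 1.2
clock: 5.87
position: [557.2, -234.9, 68.7]
orientation: [3.115, 0.407, 0.0]
force: [1.1, -0.3, 3.0]
opening: 0.39
finger_force: 1.1
```

```bash
python3 -m inch '[[0,0,0.04,0],[0,0,0,0],[0,0,0,0],[0,0,0,0],[0,0,0,0]]';python3 -m inch '[[0,0,0.03,0],[0,0,0,0],[0,0,0,0],[0,0,0,0],[0,0,0,0]]'; python3 -m inch '[[0,0,0.03,0],[0,0,0,0],[0,0,0,0],[0,0,0,0],[0,0,0,0]]'
```

```text
clock: 6.28
position: [557.1, -234.9, 67.7]
orientation: [3.115, 0.407, 0.0]
force: [1.4, -0.3, 2.6]
opening: 0.389
finger_force: 1.1
clock: 6.7
position: [557.0, -234.9, 67.0]
orientation: [3.115, 0.407, 0.0]
force: [1.9, -0.3, 2.7]
opening: 0.389
finger_force: 1.4
clock: 7.12
position: [557.0, -234.9, 66.2]
orientation: [3.115, 0.407, 0.0]
force: [1.5, 0.2, 3.4]
opening: 0.392
finger_force: 1.5
```

```bash
python3 -m inch '[[0,0,0.02,0],[0,0,0,0],[0,0,0,0],[0,0,0,0],[0,0,0,0]]'; python3 -m inch '[[0,0,0.02,0],[0,0,0,0],[0,0,0,0],[0,0,0,0],[0,0,0,0]]'
```

```text
clock: 7.53
position: [557.1, -234.9, 65.7]
orientation: [3.115, 0.407, 0.0]
force: [1.5, -1.2, 3.7]
opening: 0.395
finger_force: 1.7
clock: 7.95
position: [557.1, -234.8, 65.3]
orientation: [3.115, 0.407, 0.0]
force: [2.1, 0.1, 4.1]
opening: 0.386
finger_force: 1.9
```

```bash
python3 -m inch '[[0,0,-0.4,0],[0,0,-0.8,0],[0,0,-0.8,0],[0,0,-0.8,0],[0,0,0,0]]'; python3 - <<'E'
from bench import *
import cv2,numpy as np
f=grab_frame("scene");a=f["img"]
for q in ("small_lid","small_button_top","small_canister"): print(q,[(np.round(r["location"],1).tolist(),round(r["p"],2)) for r in mark_of(q,f)[:2]])
cv2.imwrite("pics/z2.png",cv2.resize(a[133:193,300:370],(700,600),interpolation=cv2.INTER_CUBIC))
E
```

```text
clock: 8.37
position: [558.3, -235.1, 139.2]
orientation: [3.113, 0.407, 0.006]
force: [0.8, 0.6, 0.3]
opening: 0.39
finger_force: 0.0
small_lid [([560.1, -237.2, 66.9], 0.62), ([554.8, -235.5, 68.4], 0.58)]
small_button_top [([557.7, -235.7, 63.8], 0.64), ([585.7, -24.5, -1.3], 0.44)]
small_canister [([558.1, -234.3, -1.3], 0.76)]
```

View pics/z2.png

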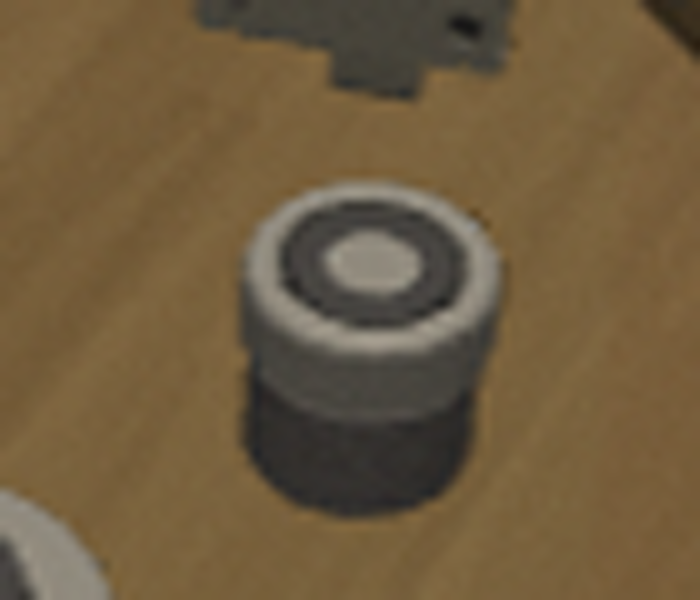

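The button now looks level with the lid, and the canister hasn't moved. Next is the medium one.

```bash
python3 -m inch '[[0,0,-0.9,0],[0,0,-0.8,0],[0,-0.5,0,0],[0.2,-0.9,0,0],[0.26,-0.96,0,0]]' 0.48 >/dev/null; python3 -m inch '[[0.26,-0.96,0,0],[0.26,-0.96,0,0],[0.26,-0.96,0,0],[0.26,-0.96,0,0],[0.26,-0.96,0,0]]' ; python3 h.py 580 236 140
```

```text
clock: 9.4
position: [552.3, -49.0, 176.4]
orientation: [-3.115, -0.407, 0.004]
force: [-0.1, -0.5, -0.6]
opening: 0.48
finger_force: 0.0
clock 9.4 pos [552.3 -49.  176.4] F [-0.1 -0.5 -0.6] open 0.48
tool shift units [  4.01 -10.73   1.45] axes [[0.966, 0.257, -0.003], [0.257, -0.966, 0.0], [-0.002, -0.001, -1.0]]
```

```bash
python3 -m inch '[[0.36,-0.97,0,0],[0.36,-0.97,0,0],[0.36,-0.97,0,0],[0.36,-0.97,0,0],[0.36,-0.97,0,0]]' >/dev/null; python3 -m inch '[[0.36,-0.97,0,0],[0.36,-0.97,0,0],[0.36,-0.97,0,0],[0.36,-0.97,0,0],[0.36,-0.97,0,0]]'>/dev/null ;  python3 -m inch '[[0.36,-0.97,0.4,0],[0,0,0.6,0],[0,0,0.4,0],[0,0,0,0],[0,0,0,0]]'>/dev/null; python3 h.py 580 235 102
```

```text
clock 10.65 pos [580.  231.  141.5] F [ 0.7 -0.1  0.2] open 0.48
tool shift units [ 0.04 -0.16  1.58] axes [[0.967, 0.256, -0.003], [0.256, -0.967, -0.002], [-0.003, 0.001, -1.0]]
```

```bash
python3 -m inch '[[0.04,-0.16,0.5,0],[0,0,0.5,0],[0,0,0.4,0],[0,0,0.18,0],[0,0,0,0]]' ; python3 -m inch '[[0,0,0.08,0],[0,0,0.08,0],[0,0,0.08,0],[0,0,0.08,0],[0,0,0,0]]';python3 -m inch '[[0,0,0.06,0],[0,0,0.06,0],[0,0,0.06,0],[0,0,0,0],[0,0,0,0]]'
```

```text
clock: 11.07
position: [579.8, 236.0, 101.4]
orientation: [3.114, 0.406, -0.004]
force: [-0.3, 1.1, -0.1]
opening: 0.48
finger_force: 0.0
clock: 11.48
position: [581.0, 236.9, 95.4]
orientation: [-3.115, -0.407, -0.001]
force: [-0.1, 0.2, -0.4]
opening: 0.48
finger_force: 0.0
clock: 11.9
position: [580.9, 236.9, 90.7]
orientation: [-3.115, -0.407, -0.001]
force: [0.5, -0.3, 1.6]
opening: 0.483
finger_force: 1.1
```

```bash
python3 -m inch '[[0,0,0.06,0],[0,0,0.06,0],[0,0,0.06,0],[0,0,0,0],[0,0,0,0]]';python3 -m inch '[[0,0,0.04,0],[0,0,0.02,0],[0,0,0,0],[0,0,0,0],[0,0,0,0]]'
```

```text
clock: 12.32
position: [580.7, 236.8, 86.0]
orientation: [3.115, 0.407, -0.0]
force: [0.9, 1.0, 1.6]
opening: 0.48
finger_force: 0.8
clock: 12.73
position: [580.7, 236.8, 84.7]
orientation: [-3.115, -0.407, -0.0]
force: [0.9, 1.9, 2.2]
opening: 0.475
finger_force: 1.2
```

```bash
python3 -m inch '[[0,0,0.03,0],[0,0,0,0],[0,0,0,0],[0,0,0,0],[0,0,0,0]]'; python3 -m inch '[[0,0,0,0],[0,0,0,0],[0,0,-0.3,0],[0,0,-0.8,0],[0,0,-0.8,0]]'; python3 -m inch '[[0,0,-0.8,0],[0,0,-0.8,0],[0,0,-0.3,0],[0,0.5,0,0],[-0.1,0.9,0,0]]' 0.565; python3 h.py 586 -26 165
```

```text
clock: 13.15
position: [580.7, 236.8, 84.0]
orientation: [-3.115, -0.407, -0.0]
force: [0.1, 0.2, 2.6]
opening: 0.48
finger_force: 1.5
clock: 13.57
position: [579.3, 236.1, 131.1]
orientation: [3.114, 0.407, -0.006]
force: [1.1, 0.6, -0.9]
opening: 0.475
finger_force: 0.0
clock: 13.98
position: [586.4, 204.4, 178.6]
orientation: [-3.113, -0.414, 0.0]
force: [-0.0, -0.1, -0.7]
opening: 0.564
finger_force: 0.0
clock 13.98 pos [586.4 204.4 178.6] F [-0.  -0.1 -0.7] open 0.564
tool shift units [-2.42  8.89  0.53] axes [[0.965, 0.261, -0.0], [0.261, -0.965, 0.001], [-0.0, -0.002, -1.0]]
```

```bash
python3 -m inch '[[-0.25,0.92,0,0],[-0.25,0.92,0,0],[-0.25,0.92,0,0],[-0.25,0.92,0,0],[-0.25,0.92,0,0]]' >/dev/null; python3 -m inch '[[-0.25,0.9,0,0],[-0.25,0.9,0,0],[-0.25,0.9,0,0],[-0.25,0.9,0,0],[0,0,0,0]]'; python3 - <<'E'
from bench import *
import cv2,numpy as np
f=grab_frame("scene");a=f["img"];cv2.imwrite("pics/s3.png",a)
for n in("small","medium","large"):
  for q in ("_lid","_button_top","_canister"): print(n+q,[(np.round(r["location"],1).tolist(),round(r["p"],2)) for r in mark_of(n+q,f)[:1]])
E
python3 h.py 586 -25.5 121
```

```text
clock: 14.82
position: [584.2, -18.1, 177.2]
orientation: [3.113, 0.395, -0.006]
force: [-1.2, -1.3, -0.3]
opening: 0.565
finger_force: 0.0
small_lid [([555.5, -235.1, 71.1], 0.78)]
small_button_top [([414.1, -100.6, -1.4], 0.71)]
small_canister [([558.7, -233.0, 1.0], 0.78)]
medium_lid [([585.5, 234.1, 85.5], 0.77)]
medium_button_top [([581.1, 237.1, 81.5], 0.59)]
medium_canister [([583.4, 239.8, 1.8], 0.91)]
large_lid [([586.4, -24.1, 108.3], 0.55)]
large_button_top [([584.4, -25.9, 104.5], 0.74)]
large_canister [([586.4, -22.7, -4.5], 0.92)]
clock 15.32 pos [585.5  -9.5 178.9] F [-0.8 -1.2  0.2] open 0.564
tool shift units [-0.14  0.62  2.32] axes [[0.966, 0.258, -0.0], [0.258, -0.966, 0.0], [-0.0, -0.0, -1.0]]
```

View pics/s3.png

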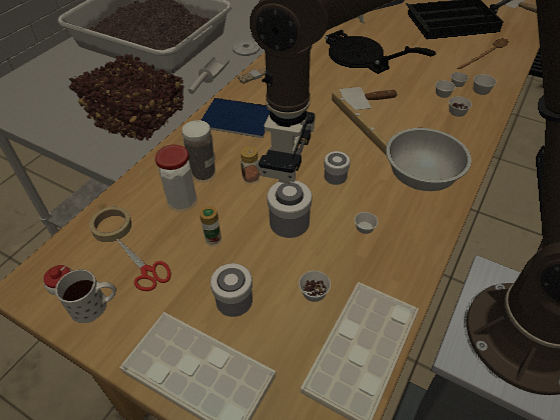

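The medium button at (232,278) and the small one at (337,160) both look level. The gripper is above the large canister at (289,195). Going down: 178.9 to 120 mm first, then slowly to 102 mm.

```bash
python3 -m inch '[[-0.14,0.62,0.4,0],[0,0,0.5,0],[0,0,0.5,0],[0,0,0.2,0],[0,0,0,0]]' >/dev/null; python3 h.py 586 -25.5 121
```

```text
clock 15.73 pos [585.3 -25.8 137.8] F [ 0.5  0.5 -0.2] open 0.561
tool shift units [ 0.03 -0.01  0.67] axes [[0.966, 0.257, -0.002], [0.257, -0.966, 0.0], [-0.002, -0.001, -1.0]]
```

```bash
python3 -m inch '[[0,0,0.3,0],[0,0,0.2,0],[0,0,0.16,0],[0,0,0,0],[0,0,0,0]]'; python3 -m inch '[[0,0,0.06,0],[0,0,0.06,0],[0,0,0.06,0],[0,0,0.06,0],[0,0,0,0]]';python3 -m inch '[[0,0,0.06,0],[0,0,0.06,0],[0,0,0.06,0],[0,0,0,0],[0,0,0,0]]'
```

```text
clock: 16.15
position: [586.1, -26.1, 122.4]
orientation: [3.115, 0.407, -0.0]
force: [0.1, -0.8, 0.4]
opening: 0.566
finger_force: 0.0
clock: 16.57
position: [586.0, -26.1, 116.2]
orientation: [-3.115, -0.407, 0.001]
force: [-1.0, 0.3, -0.9]
opening: 0.563
finger_force: 0.0
clock: 16.98
position: [586.3, -26.1, 112.0]
orientation: [3.115, 0.407, 0.0]
force: [0.5, -0.7, 1.0]
opening: 0.564
finger_force: 0.6
```

```bash
python3 -m inch '[[0,0,0.06,0],[0,0,0.06,0],[0,0,0.06,0],[0,0,0,0],[0,0,0,0]]'; python3 -m inch '[[0,0,0.06,0],[0,0,0.06,0],[0,0,0.04,0],[0,0,0,0],[0,0,0,0]]'
```

```text
clock: 17.4
position: [586.2, -26.1, 107.3]
orientation: [3.115, 0.407, 0.0]
force: [1.1, 0.2, 0.9]
opening: 0.569
finger_force: 0.4
clock: 17.82
position: [586.2, -26.1, 103.3]
orientation: [-3.115, -0.407, -0.0]
force: [-0.4, -0.3, 0.6]
opening: 0.567
finger_force: 0.5
```

```bash
python3 -m inch '[[0,0,0.03,0],[0,0,0.02,0],[0,0,0,0],[0,0,0,0],[0,0,0,0]]'; python3 -m inch '[[0,0,0,0],[0,0,0,0],[0,0,-0.3,0],[0,0,-0.8,0],[0,0,-0.8,0]]'; python3 -m inch '[[0,0,-0.8,0],[0,0,-0.8,0],[0,0,-0.8,0],[0,0,-0.8,0],[0,0,-0.5,0]]'; python3 - <<'E'
from bench import *
import cv2,numpy as np
f=grab_frame("scene");a=f["img"]
for n in("small","medium","large"):
  for q in ("_lid","_button_top","_canister"): print(n+q,[(np.round(r["location"],1).tolist(),round(r["p"],2)) for r in mark_of(n+q,f)[:1]])
c=lambda x,y:cv2.resize(a[y-32:y+32,x-28:x+28],(263,300),interpolation=cv2.INTER_CUBIC)
cv2.imwrite("pics/z4.png",np.hstack([c(337,163),c(232,285),c(290,200)]))
E
```

```text
clock: 18.23
position: [586.2, -26.1, 102.2]
orientation: [3.115, 0.407, 0.0]
force: [0.7, -0.1, 2.6]
opening: 0.561
finger_force: 1.3
clock: 18.65
position: [584.9, -26.2, 149.6]
orientation: [-3.115, -0.407, 0.005]
force: [-0.6, 1.6, 0.6]
opening: 0.563
finger_force: 0.0
clock: 19.07
position: [586.3, -26.1, 244.6]
orientation: [3.115, 0.407, 0.002]
force: [0.1, -0.1, -0.3]
opening: 0.564
finger_force: 0.0
small_lid [([554.7, -237.0, 68.7], 0.96)]
small_button_top [([557.6, -235.9, 63.6], 0.62)]
small_canister [([555.3, -236.3, -0.4], 0.95)]
medium_lid [([583.0, 234.7, 86.9], 0.85)]
medium_button_top [([754.1, -115.5, -2.2], 0.43)]
medium_canister [([584.0, 237.9, 3.6], 0.77)]
large_lid [([582.7, -27.5, 105.8], 0.91)]
large_button_top [([589.4, -28.0, 104.1], 0.98)]
large_canister [([589.3, -24.8, -3.9], 0.56)]
```

View pics/z4.png

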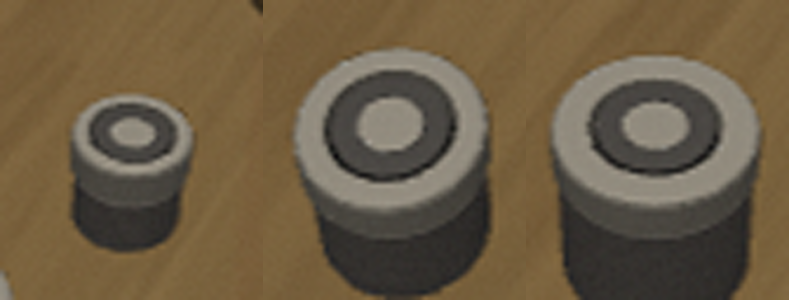

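The picture shows all three buttons close to level, but the medium and large ones have a thin dark crescent at the near edge. I'll measure the button height against the rim to subpixel accuracy.

```bash
python3 - <<'E'
from bench import *
import cv2,numpy as np
from scipy.spatial.transform import Rotation as R
fs=[grab_frame("scene") for _ in range(4)]
f=fs[0];a=np.mean([cv2.cvtColor(x["img"],cv2.COLOR_BGR2GRAY) for x in fs],0)
A=R.from_rotvec(f["attitude"]) if np.shape(f["attitude"])==(3,) else R.from_matrix(f["attitude"])
def pr(p):
    c=A.inv().apply(np.array(p)-f["origin"]);K=np.array(f["intrinsics"]);q=K@np.array([c[0],-c[1],-c[2]]);return q[:2]/q[2]
for n,x,y,z,r,Rl in(("small",557,-235,66,23,35),("medium",581,236,84,27,44),("large",586,-26,102,31,54)):
    d=np.array(f["origin"][:2])-[x,y];d/=np.linalg.norm(d)
    P=lambda rad,h:pr([x+d[0]*rad,y+d[1]*rad,z+h])[1]
    c=pr([x,y,z]);col=int(round(c[0]))
    print(n,"c",c.round(1),"predicted rows rim far/near",round(P(-Rl,0),1),round(P(Rl,0),1),"btn far/near h0",round(P(-r,0),1),round(P(r,0),1),"h=2:",round(P(-r,2),1),round(P(r,2),1),"1mm=",round(P(0,0)-P(0,1),2))
    v0=int(P(-Rl,0))-4;v1=int(P(Rl,0))+6
    print(v0,a[v0:v1,col-2:col+3].mean(1).round().astype(int).tolist())
    # white disc centroid
    m=trace(n+"_canister",fs[-1])
    s=a[int(c[1])-30:int(c[1])+30,col-35:col+35]
    _,b=cv2.threshold(s.astype(np.uint8),110,255,0)
    k,l,st,ce=cv2.connectedComponentsWithStats(b)
    print([(st[i,4],(ce[i]+[col-35,int(c[1])-30]).round(2).tolist()) for i in range(1,k) if 20<st[i,4]])
E
```

```text
small c [337.  158.1] predicted rows rim far/near 149.5 166.9 btn far/near h0 152.4 163.9 h=2: 151.9 163.3 1mm= 0.28
145 [102, 102, 102, 103, 102, 101, 127, 144, 72, 68, 67, 109, 140, 140, 139, 140, 142, 90, 70, 69, 66, 143, 149, 98, 71, 71, 71]
[(np.int32(137), [336.66, 159.42]), (np.int32(44), [337.0, 158.8]), (np.int32(22), [304.0, 185.5])]
medium c [229.6 279.1] predicted rows rim far/near 262.3 296.8 btn far/near h0 268.7 289.9 h=2: 268.2 289.3 1mm= 0.27
258 [98, 98, 96, 96, 94, 107, 140, 140, 143, 145, 73, 65, 71, 70, 70, 73, 138, 141, 140, 140, 140, 140, 140, 140, 140, 142, 146, 82, 71, 72, 73, 74, 54, 56, 143, 141, 141, 143, 145, 112, 87, 70, 70, 70]
[(np.int32(530), [230.32, 280.37]), (np.int32(124), [230.6, 279.03])]
large c [289.1 193.9] predicted rows rim far/near 178.1 210.7 btn far/near h0 184.7 203.4 h=2: 184.2 202.9 1mm= 0.29
174 [96, 96, 96, 97, 97, 94, 144, 139, 139, 141, 139, 76, 71, 70, 69, 70, 143, 140, 139, 139, 139, 139, 139, 140, 142, 122, 70, 71, 72, 72, 42, 85, 142, 139, 140, 140, 147, 126, 92, 70, 71, 71]
[(np.int32(619), [289.13, 195.69]), (np.int32(107), [289.13, 194.31])]
```

```bash
python3 - <<'E'
import cv2,numpy as np
from bench import *
fs=[grab_frame("scene") for _ in range(4)]
now=np.mean([x["img"].astype(float).mean(2) for x in fs],0)
im={"0":cv2.imread("pics/scene0.png").astype(float).mean(2),"now":now}
for n,x,y in(("small",337,159),("medium",231,279),("large",289,194)):
    for k,a in im.items():
        s=a[y-26:y+30,x-32:x+32]
        b=(s>105).astype(np.uint8);kk,l,st,ce=cv2.connectedComponentsWithStats(b)
        for i in range(1,kk):
            if 30<st[i,4]<200 and abs(ce[i][0]-32)<8:
                m=cv2.dilate((l==i).astype(np.uint8),np.ones((3,3)));w=np.clip((s-72)/68,0,1)*m
                yy,xx=np.mgrid[:s.shape[0],:s.shape[1]]
                print(n,k,"disc",round((w*xx).sum()/w.sum()+x-32,2),round((w*yy).sum()/w.sum()+y-26,2),"area",round(w.sum(),1))
        print(y-26,a[y-26:y+26,x-1:x+2].mean(1).astype(int).tolist())
E
```

```text
small 0 disc 336.54 161.36 area 111.7
small 0 disc 337.08 155.71 area 41.8
133 [92, 90, 92, 91, 91, 91, 90, 91, 91, 92, 93, 91, 92, 92, 92, 93, 94, 92, 67, 62, 124, 135, 134, 132, 134, 138, 82, 68, 72, 36, 33, 29, 48, 137, 145, 95, 69, 67, 68, 67, 65, 72, 57, 45, 47, 47, 47, 48, 48, 46, 43, 60]
small now disc 336.76 159.3 area 150.8
small now disc 336.78 158.87 area 44.0
133 [94, 93, 94, 93, 94, 93, 93, 93, 93, 94, 94, 94, 94, 93, 94, 94, 95, 93, 125, 141, 65, 68, 65, 117, 138, 136, 136, 136, 140, 94, 69, 68, 61, 139, 148, 98, 71, 69, 69, 69, 68, 74, 58, 48, 47, 48, 49, 49, 48, 47, 45, 61]
medium 0 disc 230.07 275.69 area 118.1
253 [87, 86, 90, 89, 90, 87, 86, 86, 85, 85, 106, 136, 141, 68, 67, 67, 64, 111, 136, 134, 135, 134, 133, 134, 134, 134, 135, 137, 121, 69, 69, 70, 70, 75, 34, 33, 31, 28, 51, 138, 134, 135, 137, 139, 105, 83, 67, 66, 65, 66, 70, 43]
medium now disc 230.56 279.06 area 122.7
253 [88, 89, 91, 92, 91, 90, 89, 88, 87, 86, 108, 136, 137, 139, 140, 66, 65, 69, 70, 68, 77, 140, 138, 136, 137, 136, 136, 137, 137, 137, 138, 143, 74, 69, 72, 71, 72, 49, 60, 140, 138, 138, 140, 142, 106, 83, 68, 67, 68, 67, 72, 44]
large 0 disc 289.09 190.57 area 105.9
168 [85, 86, 87, 86, 86, 86, 85, 86, 86, 87, 89, 86, 136, 137, 88, 65, 67, 63, 137, 136, 133, 134, 133, 133, 134, 133, 134, 135, 71, 67, 68, 70, 66, 35, 33, 32, 26, 69, 136, 134, 134, 133, 140, 124, 90, 65, 68, 67, 66, 65, 70, 46]
large now disc 289.07 194.31 area 106.2
168 [87, 88, 89, 88, 88, 87, 88, 88, 88, 90, 90, 89, 139, 137, 136, 138, 135, 73, 69, 69, 68, 77, 139, 137, 136, 135, 135, 136, 136, 136, 138, 123, 69, 70, 70, 71, 47, 78, 139, 136, 136, 136, 144, 126, 91, 68, 69, 69, 68, 67, 72, 46]
```

All three buttons are level with their rims to within about 1 mm, going by the TCP heights when pressed and the travel seen in the images. The canisters haven't shifted, and the arm is clear of everything.

```bash
python3 -c "
from bench import *
print(hand_in())"
```

```text
the job is handed in; nothing more can be done
None
```

I pressed the three buttons in order (small, medium, large), each to within about 1 mm of level as far as the tool heights and images show, with no visible shift of the canisters, and handed the job in; no verdict came back.

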